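Snap the battery cover back onto the bench power unit

ROBOT

A 6-joint arm with a two-finger parallel gripper is mounted at the origin on a cart in front of the work surface, level with it; the furniture and walls round the work are solid. World frame = base frame: x ahead of the robot, y to its left, z up, the work surface at z = 0. Lengths are in mm, angles in rad, forces in N, time in s.
With the tool pointing down it reaches from about 300 to 775 mm from the base axis. Payload 14.6 kg.
Tool frame: the origin (TCP) lies between the finger pads; the fingertips stand 19 mm ahead of it and the grasp point (between the pads) is the TCP (manip.tcp_to_tips is the distance from the TCP to the fingertips, in mm); x points along the fingers, z is the direction in which the jaws open and shut, and the axes are right-handed (so a half turn about x gives the same grasp; the last joint's range is limited). The gripper opens to 94 mm and grips with 3 to 60 N. Pads are 16 mm wide; open, the fingers measure 119 mm over their backs; the gripper's body (75 mm by 177 mm) begins 78 mm behind the grasp point.
Start: joints at [-1.403, 0.3, 1.521, -0, 1.321, -0.067], TCP at [127.95, -534.9, 185.646] pointing down, gripper open.
Joint ranges: [-3.03, 3.03], [-0.79, 2.21], [0.23, 2.52], [-1.04, 4.18], [0, 3.07], [-2.55, 2.55]. Speed limits (rad/s): [2.22, 2.22, 2.57, 3.14, 3.14, 3.14].

INTERFACE

Orientations are given as [roll, pitch, yaw] about the fixed x, y, z axes, in that order (R = Rz(yaw) Ry(pitch) Rx(roll)).
In Python, from cell import manip gives the robot as it stands.
- The arm moves only by the tool jog_arm, never from a script. Its argument "moves" is a list that holds one entry, the list of rows, each a list of 6 numbers: the shift along the world's x, y, z in mm, then the turn, a rotation vector about the world's x, y, z in degrees. In form: [[[dx, dy, dz, wx, wy, wz], ...]]. A call has 1 to 5 rows; each row shifts and turns the pose as measured when the row begins; what a row does not reach is not made up. A row lasts 1/10 s, in which the tool goes at most 50 mm and 8.59 degrees, less where a joint would pass 70% of its speed; a pose out of reach is approached as far as the arm can. A call is refused whole if a number of a shift passes 50 or a number of a turn 8.59, either way. A call with a gripper value outside its range is refused whole. "gripper" is the opening, from -1 (shut) to 1 (fully open), set as the call begins (left out, the last holds). The fingers move at their own pace and stop on an object; "squeeze" is the grip in N (left out, the last holds). Time passes only in rows, so rows that do not move let the fingers close. It gives the time, the measured TCP pose, the force and the opening at its end, in the units of the state.
- manip.read_state(): the state, without advancing time (a new reading comes with each control period).
- manip.camera(name): name is "side" or "top"; returns (picture, depth): 480x640x3 uint8, blue, green, red; 480x640 float32, mm along the optical axis (not along the pixel's ray), 0 where there is no reading.
- manip.camera_params(name): a dict with "fx", "fy", "cx", "cy" (pixels), "rvec" (rotation vector, rad) and "tvec" (3), from world to camera coordinates, as OpenCV has them. Camera axes: x right, y down, z forward; pixel columns grow to the right and rows downward; lengths in mm; the calibration is good to about 2 mm. A picture is of the moment at which its call begins. camera_params takes no time and is no camera call.
- manip.sign_off(): hands the job in, once; it reports no verdict.
The state is a dict: "clock": time; "joints": joint angles; "qd": joint speeds; "effort": joint torques, N m; "eef_pos": TCP position; "eef_rot": TCP orientation; "wrist_force": force on the tool from outside, world axes, zero at the start; "moment": the same for the moment, N m; "finger_gap": finger opening in mm.
Only numpy, scipy, OpenCV 4.12 (cv2) and the standard library are available. Lean on these libraries where they do the work, as an engineer would, in place of code of your own. Each camera call takes 0.05 s, during which the arm holds its last target. There are 200 camera calls.

TASK

The battery cover of the grey power unit lies on the bench beside it. Hold it with its catch end raised and tuck its tongue under the unit's overhanging lip, then lower it flat into the bay and press until the sprung catch clicks over its edge; do not force it, and stop pushing once it is home. Let go, and leave the other things on the bench where they are.

Things in the scene. Friction and masses are not known exactly. Their poses are not given: they have to be found in the camera images.
- unit: Fixed grey power unit, a flat case 181 mm long (own x from -91 to +90) and 104 mm wide (y); an open battery bay in its top. Origin: centre of its underside, on the bench; z up. At its -x end (roughly toward the robot) a fixed lip overhangs the bay; at its +x end sits a sprung steel catch, top at height 59 mm, with a housing behind it.
- bay (a point): Point of the bay at [0, 0, 36] mm in the unit's axes, at the height of the ledges that carry the cover (cells lie lower, between them). Lip-end ledge: x -80 to -44. Bay walls: x = -80 and +61.5 (its top bevelled to +66), y = +/-41, side walls 44 mm high. The seated cover's origin is about here (x -2 to +1.5), axes along the unit's. Its tongue goes in with the cover tilted 11 to 18 degrees, tongue end low.
- lip_edge (a point): Middle of the lip's lower free edge, at [-68, 0, 45] mm in the unit's axes. The lip covers the bay's full width from x = -80 to -68 mm; underside 9 mm above the ledge, top at height 51 mm.
- catch (a joint): Catch, sliding along the unit's +x, m: 0 = sprung forward (rest), 0.010 = fully back; spring 400 N/m, preload 2.4 N. A cover pressed down on its nose's steep upper face (60 degrees, height 47 to 59 mm) pushes it back 3.5 to 7 mm; on the rib this is felt as a resistance growing to some 6 to 20 N, which drops as the catch springs over the cover in the last 2 mm of travel.
- catch_nose (a point): Lower front edge of the catch's nose (40 mm wide), mid-width; at rest at [54.5, 0, 43.5] mm in the unit's axes, 7.5 mm above the ledge.
- cover_grip (a point): Middle of the grip rib on the loose black cover (0.12 kg), at [15, 0, 21] mm from the cover's origin (centre of the plate's underside). Plate 120 x 76 x 6 mm (x, y, z). Rib along x, from x = -17 to +47, 15 mm thick in y, top at height 36 mm: grasp it across y. Lies flat on the bench at the start, z up, tongue (-x end) roughly toward the robot.
- cover_tongue (a point): Middle of the tip of the cover's tongue, underside, at [-78, 0, 0] mm in the cover's axes. The tongue runs from the plate's end (x = -60) to x = -78 mm, 50 mm wide, 4 mm thick, flush with the underside.
- cover_edge (a point): Middle of the upper edge of the cover's other end, which goes under the catch, at [60, 0, 6] mm in the cover's axes.
- glass_jar_mid (a point): Bystander: empty glass jar, 86 mm wide, 96 mm tall; middle of it.
- wax_tin_mid (a point): Bystander: round wooden tin, 63 mm wide, 23 mm tall; middle of it.
- handpiece_mid (a point): Bystander: black handpiece lying down, 146 x 20 x 20 mm; middle of it.
- burr_tin_mid (a point): Bystander: round tin full of burrs, 98 mm wide, 84 mm tall; middle of it.
There are look-alikes about, which are no part of the job. There is more than one size of the part that bears cover_grip; the job needs the larger.

How it is judged:
By the outcome, as a careful person would: the job done as asked, in the order asked, and still so for the second after the job is handed in, with the robot touching nothing.
It also fails if it takes over 43 s, if anything falls off the work surface, if the arm or the gripper's body presses on something with over 40 N, if the wrist force passes 120 N, or if a joint passes its speed limit or range.

## Working session

There is one attempt and no reset: what is moved stays moved. The work goes in short steps, Python scripts to look and compute and a tool call to move; the robot and the scene stay as the last step left them, time stands still between calls to the robot, and variables do not carry over. Pictures are saved under pics/ and viewed, about 8 in all and at most 12, crops included, and the job is handed in when it is done.

Besides the shell and the picture viewer there is one more tool, called after ">>>" by a JSON object that holds its "fn" and its "kwargs", one argument or row to a line. jog_arm: Moves the arm, as the interface text tells. Its arguments: {"type":"object","properties":{"moves":{"type":"array","items":{"type":"array","items":{"type":"array","items":{"type":"number"}}}},"gripper":{"type":"number"},"squeeze":{"type":"number"}},"required":["moves"]}

```bash
mkdir -p pics; cat > h.py <<'E'
import numpy as np, cv2
from cell import manip
from scipy.spatial.transform import Rotation as R
def grab(n,tag):
    p,d=manip.camera(n); cv2.imwrite(f'pics/{tag}.png',p); np.save(f'pics/{tag}.npy',d); return p,d
def world(n,u,v,z):
    c=manip.camera_params(n); M=R.from_rotvec(np.ravel(c['rvec'])).as_matrix()
    x=np.array([(u-c['cx'])/c['fx']*z,(v-c['cy'])/c['fy']*z,z])
    return M.T@(x-np.ravel(c['tvec']))
def wmap(n,d):
    c=manip.camera_params(n); M=R.from_rotvec(np.ravel(c['rvec'])).as_matrix()
    v,u=np.mgrid[0:480,0:640]
    P=np.stack([(u-c['cx'])/c['fx']*d,(v-c['cy'])/c['fy']*d,d],-1)
    return (P-np.ravel(c['tvec']))@M
def pix(n,X):
    c=manip.camera_params(n);K=np.array([[c['fx'],0,c['cx']],[0,c['fy'],c['cy']],[0,0,1]])
    return cv2.projectPoints(np.array(X,float).reshape(-1,1,3),np.ravel(c['rvec']),np.ravel(c['tvec']),K,None)[0].reshape(-1,2)
E
python3 - <<'E'
from h import *
for n in('top','side'):
    grab(n,n+'0'); c=manip.camera_params(n); M=R.from_rotvec(np.ravel(c['rvec'])).as_matrix()
    print(n,c['fx'],-M.T@np.ravel(c['tvec']),M.round(2).tolist())
print(manip.read_state())
E
```

```text
top 608.3177584397698 [ 207.4883624  -177.98703426 1690.99146109] [[0.41, -0.91, 0.01], [-0.89, -0.4, -0.2], [0.19, 0.08, -0.98]]
side 501.6250415839586 [ 84.03691929 718.13859056 859.5141899 ] [[-0.89, -0.46, -0.02], [-0.29, 0.6, -0.74], [0.35, -0.65, -0.67]]
{'clock': 0.1, 'joints': array([-1.40260522e+00,  3.00407648e-01,  1.52152030e+00, -3.13723745e-05,
        1.32070368e+00, -6.66076702e-02]), 'qd': array([-0.00080623, -0.00160529, -0.001519  , -0.00059026,  0.00132012,
        0.00047049]), 'effort': array([ 9.50006215e-04, -5.32644010e+01, -3.53284049e+01,  7.08943745e-02,
        2.34851689e-02, -4.87987643e-05]), 'eef_pos': array([ 127.89704668, -534.65676234,  185.14685714]), 'eef_rot': array([3.10422485, 1.5697569 , 1.76823508]), 'wrist_force': array([ 0.28874828,  0.88822088, -0.03264355]), 'moment': array([ 0.02328192,  0.05183033, -0.00507559]), 'finger_gap': 94.23051793438776}
```

View pics/top0.png

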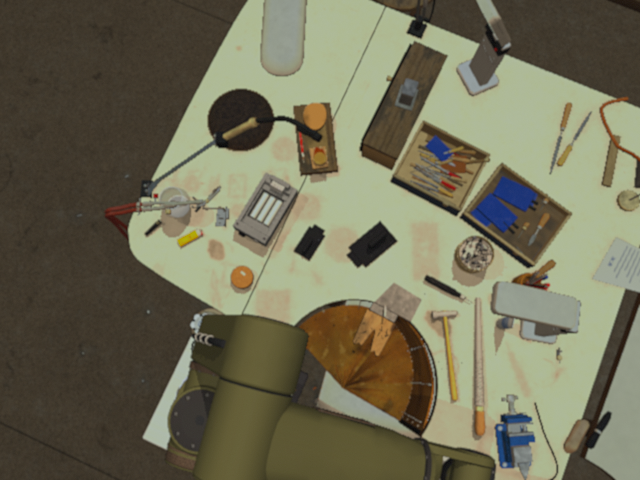

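View pics/side0.png

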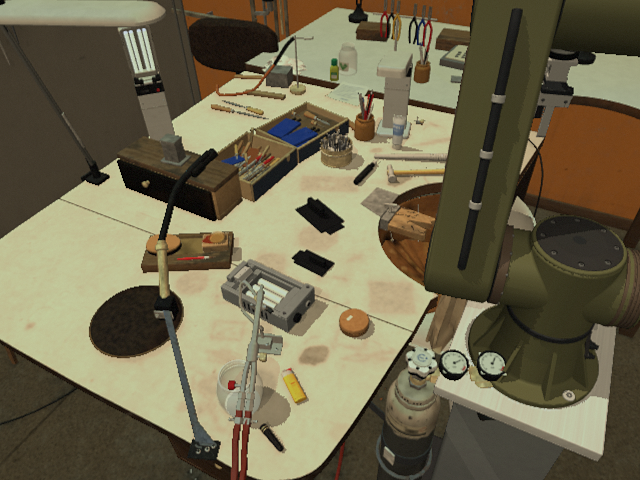

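Top view: the unit is at (266,209). Black candidates are the small cover (310,241), the larger cover (372,244) and the handpiece (445,288). I choose the larger cover and will check it in a crop.

```bash
python3 - <<'E'
from h import *
p=cv2.imread('pics/top0.png'); d=np.load('pics/top0.npy'); W=wmap('top',d)
a=cv2.resize(p[160:290,215:415],None,fx=4,fy=4,interpolation=cv2.INTER_CUBIC)
cv2.imwrite('pics/crop0.png',a)
for n,(u0,u1,v0,v1) in {'big':(340,405,215,275),'small':(290,332,220,265)}.items():
    m=np.zeros(d.shape,bool); m[v0:v1,u0:u1]=1
    m&=(p.max(2)<70)&(d>0)
    P=W[m]; print(n,len(P),np.percentile(P[:,2],[2,20,50,80,98]).round(1))
    for lo,hi in((2,12),(25,50)):
        Q=P[(P[:,2]>lo)&(P[:,2]<hi),:2].astype(np.float32)
        if len(Q)>5: print(lo,hi,len(Q),cv2.minAreaRect(Q),Q.mean(0))
m=np.zeros(d.shape,bool); m[165:250,225:305]=1
P=W[m&(d>0)]
for lo,hi in((25,80),(38,48),(48,56),(56,75)):
    Q=P[(P[:,2]>lo)&(P[:,2]<hi),:2].astype(np.float32); print('unit',lo,hi,len(Q),cv2.minAreaRect(Q),Q.mean(0))
# heights map around
m=(d>0)&(W[...,0]>250)&(W[...,0]<800)&(W[...,1]>-300)&(W[...,1]<400)
print('grid of max height, rows x 300..800 step 40, cols y 400..-300')
for x in range(280,800,40): print(x,[int(max([0,*W[...,2][m&(abs(W[...,0]-x)<20)&(abs(W[...,1]-y)<20)]])) for y in range(400,-301,-40)])
E
```

```text
big 1106 [-2.7  2.5  6.4 10.8 38.2]
2 12 739 ((572.5604858398438, -195.60400390625), (70.53356170654297, 134.50686645507812), 64.05278778076172) [ 571.36194 -195.91866]
25 50 123 ((595.8065185546875, -204.20114135742188), (15.63471508026123, 63.713382720947266), 63.47700881958008) [ 594.90106 -204.13332]
small 533 [-4.   0.8  5.  10.  27. ]
2 12 303 ((516.0086669921875, -35.077545166015625), (49.01802444458008, 92.6460952758789), 81.64360809326172) [514.11554 -34.96826]
25 50 22 ((499.3380432128906, -31.729948043823242), (9.509852409362793, 41.178348541259766), 78.54046630859375) [500.49655  -32.173985]
unit 25 80 2069 ((550.8884887695312, 121.02996826171875), (244.63870239257812, 222.65289306640625), 24.13823890686035) [545.3828  116.72899]
unit 38 48 690 ((541.9493408203125, 117.41805267333984), (105.6742935180664, 190.28488159179688), 84.56390380859375) [549.50146 116.71713]
unit 48 56 389 ((546.3912353515625, 116.24939727783203), (103.55833435058594, 181.7799072265625), 83.89325714111328) [528.00385 117.88135]
unit 56 75 103 ((546.1144409179688, 110.33536529541016), (86.217750549
[... 406 characters left out ...]
]
440 [129, 153, 172, 195, 203, 21, 54, 54, 59, 10, 11, 11, 13, 10, 12, 10, 9, 33]
480 [98, 101, 103, 194, 206, 58, 57, 62, 55, 9, 12, 29, 10, 15, 9, 8, 9, 12]
520 [52, 11, 11, 11, 184, 25, 50, 40, 54, 10, 16, 31, 8, 10, 13, 13, 10, 10]
560 [61, 81, 9, 10, 11, 9, 53, 34, 53, 9, 11, 14, 8, 8, 15, 41, 15, 11]
600 [6, 96, 105, 9, 12, 10, 53, 64, 59, 52, 10, 10, 9, 8, 14, 42, 37, 8]
640 [8, 9, 134, 138, 10, 10, 51, 66, 65, 45, 12, 12, 9, 14, 10, 36, 14, 11]
680 [9, 40, 134, 159, 179, 11, 607, 611, 607, 306, 12, 12, 10, 11, 7, 9, 10, 9]
720 [34, 44, 49, 47, 197, 224, 614, 613, 613, 307, 53, 30, 10, 10, 11, 13, 8, 13]
760 [39, 44, 49, 50, 45, 602, 614, 615, 612, 56, 60, 10, 11, 14, 66, 71, 68, 70]
```

View pics/crop0.png

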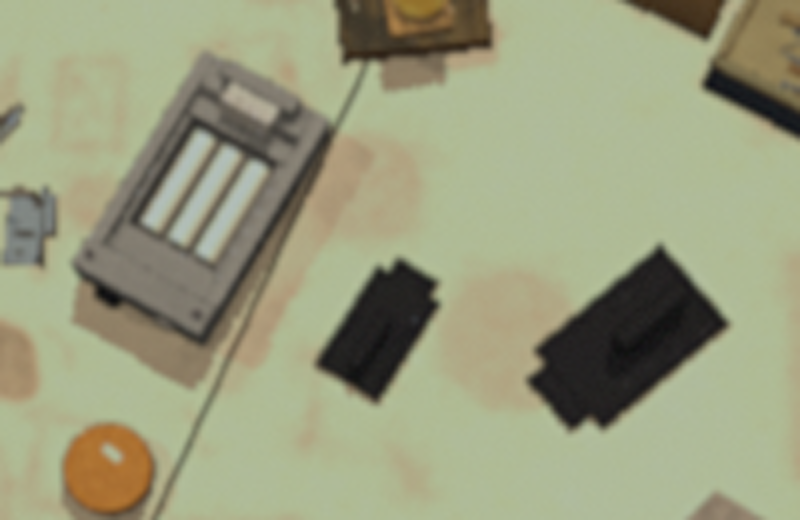

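The crop shows the larger cover at crop (630,340), with its rib toward the far end and its tongue at lower left. The catch end of the unit is up-right at crop (250,100). The small cover at (380,330) is the decoy.

```bash
cat >> h.py <<'E'
UO=np.array([546.9,116.2,0]); UY=-6.1
def U2W(p): return UO+R.from_euler('z',UY,degrees=True).apply(p)
def W2U(p): return R.from_euler('z',-UY,degrees=True).apply(np.array(p)-UO)
def tool():
    s=manip.read_state(); return s,R.from_euler('xyz',s['eef_rot'])
E
python3 - <<'E'
from h import *
s,T=tool(); print('tool x,z',T.as_matrix()[:,0].round(3),T.as_matrix()[:,2].round(3))
cy=-26.2; print('cover y dir',-np.sin(np.radians(cy)),np.cos(np.radians(cy)))
d=np.load('pics/top0.npy');W=wmap('top',d)
a=np.array([128,-534]);b=np.array([595,-204])
t=(b-a)/np.linalg.norm(b-a);rel=W[...,:2]-a;al=rel@t;off=abs(rel@[-t[1],t[0]])
for k in range(0,660,60):
    m=(d>0)&(abs(al-k)<30)&(off<110); print(k,np.percentile(W[m][:,2],[50,99]).round() if m.any() else None)
for n in('top',):
  p=cv2.imread('pics/top0.png'); p=cv2.resize(p,None,fx=4,fy=4,interpolation=cv2.INTER_CUBIC)
  C=np.array([595,-204.5,0])-R.from_euler('z',cy,degrees=True).apply([15,0,0])
  def poly(X,col): cv2.polylines(p,[((pix('top',X)+.5)*4-.5).astype(int)],True,col,1)
  cr=R.from_euler('z',cy,degrees=True)
  poly(C+cr.apply([[-60,-38,6],[60,-38,6],[60,38,6],[-60,38,6]]),(0,0,255))
  poly(C+cr.apply([[-78,-25,4],[-60,-25,4],[-60,25,4],[-78,25,4]]),(0,0,255))
  poly(C+cr.apply([[-17,-7.5,36],[47,-7.5,36],[47,7.5,36],[-17,7.5,36]]),(0,255,255))
  poly(U2W([[-91,-52,0],[90,-52,0],[90,52,0],[-91,52,0]]),(255,0,0))
  poly(U2W([[-91,-52,51],[-68,-52,51],[-68,52,51],[-91,52,51]]),(0,0,255))
  poly(U2W([[-68,-41,44],[61.5,-41,44],[61.5,41,44],[-68,41,44]]),(0,255,0))
  poly(U2W([[54.5,-20,59],[60,-20,59],[60,20,59],[54.5,20,59]]),(0,255,255))
  cv2.imwrite('pics/ov.png',p[640:1140,880:1660])
print(C)
E
```

```text
tool x,z [-0.     0.001 -1.   ] [ 0.233 -0.973 -0.001]
cover y dir 0.4415058527917452 0.8972583696743285
0 [340. 515.]
60 [401. 565.]
120 [-226.  558.]
180 [-244.    6.]
240 [-216.    6.]
300 [-17.   8.]
360 [-4. 24.]
420 [-1. 10.]
480 [-0.  9.]
540 [ 2. 37.]
600 [ 1. 37.]
[ 581.54112445 -197.87741221    0.        ]
```

View pics/ov.png

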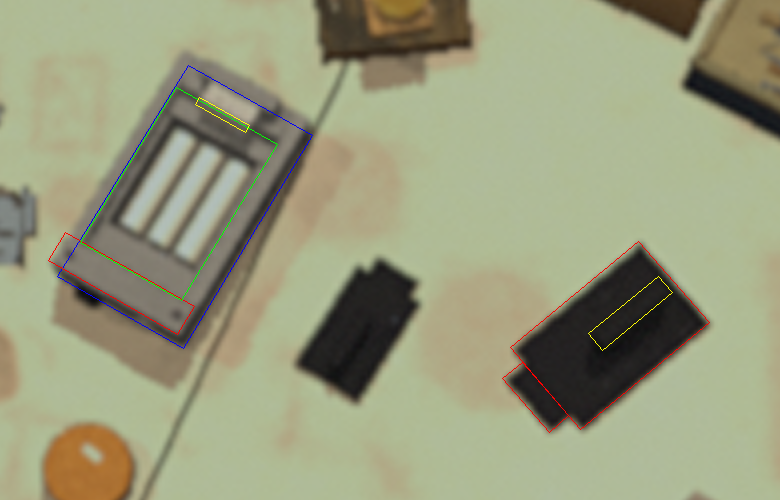

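>>> {"fn": "jog_arm", "kwargs": {
  "moves": [
    [[39, 27, 0, 0, 0, -5], [39, 27, 0, 0, 0, -5], [39, 27, 0, 0, 0, -5], [39, 27, 0, 0, 0, -5], [39, 27, 0, 0, 0, -5]]
  ],
  "gripper": 0.2,
  "squeeze": 40
}}

```text
clock: 0.6
eef_pos: [324.1, -396.1, 183.2]
eef_rot: [-2.727, 1.567, 1.761]
wrist_force: [0.4, -0.6, -0.4]
finger_gap: 58.0
```

>>> {"fn": "jog_arm", "kwargs": {
  "moves": [
    [[39, 28, -5, 0, 0, -5], [39, 28, -5, 0, 0, -5], [39, 28, -5, 0, 0, -5], [39, 28, -5, 0, 0, 0], [39, 28, -5, 0, 0, 0]]
  ]
}}

```text
clock: 1.1
eef_pos: [525.0, -249.2, 157.4]
eef_rot: [-2.657, 1.567, 1.554]
wrist_force: [0.7, -1.1, 0.9]
finger_gap: 55.9
```

```bash
python3 - <<'E'
from h import *
s,T=tool(); M=T.as_matrix();print(s['clock'],s['eef_pos'],s['joints'].round(2),M[:,0].round(3),np.degrees(np.arctan2(M[1,2],M[0,2])),s['finger_gap'])
E
```

```text
1.1 [ 524.98970493 -249.1974164   157.37483376] [-0.51  0.39  1.46  0.    1.29  1.56] [ 0.     0.004 -1.   ] -118.7504194674842 55.88526077120666
```

>>> {"fn": "jog_arm", "kwargs": {
  "moves": [
    [[35, 22, -30, 0, 0, 1], [34, 22, -30, 0, 0, 1], [0, 0, 0, 0, 0, 0]]
  ]
}}

```text
clock: 1.4
eef_pos: [595.7, -200.7, 96.0]
eef_rot: [-2.382, 1.566, 1.87]
wrist_force: [-0.6, -0.8, -0.4]
finger_gap: 56.3
```

```bash
cat >> h.py <<'E'
def rep():
    s,T=tool(); M=T.as_matrix();print(s['clock'],s['eef_pos'].round(1),s['joints'].round(2),M[:,0].round(3),'zyaw',np.degrees(np.arctan2(M[1,2],M[0,2])).round(2),s['finger_gap'].round(1),s['wrist_force'].round(1),s['moment'].round(2)); return s,T
E
python3 - <<'E'
from h import *
rep()
E
```

```text
Traceback (most recent call last):
  File "h.py", line 24, in rep
    s,T=tool(); M=T.as_matrix();print(s['clock'],s['eef_pos'].round(1),s['joints'].round(2),M[:,0].round(3),'zyaw',np.degrees(np.arctan2(M[1,2],M[0,2])).round(2),s['finger_gap'].round(1),s['wrist_force'].round(1),s['moment'].round(2)); return s,T
                                                                                                                                                                  ^^^^^^^^^^^^^^^^^^^^^
AttributeError: 'float' object has no attribute 'round'
```

>>> {"fn": "jog_arm", "kwargs": {
  "moves": [
    [[-1, -4, -35, 0, 0, 0], [0, 0, -24, 0, 0, 0], [0, 0, -8, 0, 0, 0], [0, 0, 0, 0, 0, 0]]
  ]
}}

```text
clock: 1.8
eef_pos: [594.3, -204.8, 27.2]
eef_rot: [-2.242, 1.566, 2.011]
wrist_force: [-1.0, 0.8, 1.1]
finger_gap: 56.4
```

```bash
sed -i "s/s\['finger_gap'\].round(1)/round(s['finger_gap'],1)/" h.py; python3 - <<'E'
from h import *
rep()
p,d=grab('side','side1')
u,v=pix('side',[595,-204,20])[0].astype(int); u=min(max(u,100),540)
cv2.imwrite('pics/side1c.png',cv2.resize(p[v-75:v+75,u-100:u+100],None,fx=4,fy=4,interpolation=cv2.INTER_CUBIC))
E
```

```text
1.8 [ 594.3 -204.8   27.2] [-0.39  0.64  1.42  0.    1.09  1.64] [-0.002  0.005 -1.   ] zyaw -116.31 56.4 [-1.   0.8  1.1] [0.04 0.01 0.04]
```

View pics/side1c.png

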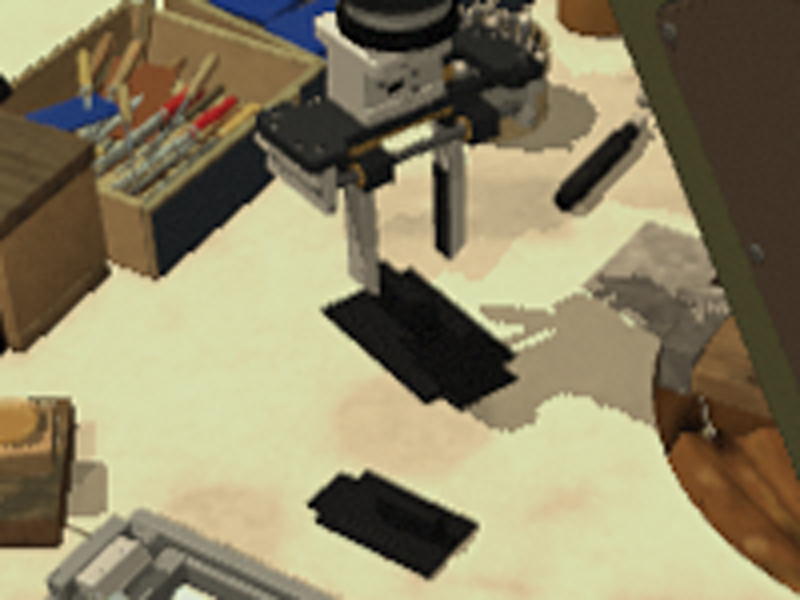

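The side crop shows the gripper over the large cover, with its visible fingertips at crop (365,288) and (450,255), which looks higher or farther than planned. I'll check with the depth before closing.

```bash
python3 - <<'E'
from h import *
d=np.load('pics/side1.npy'); W=wmap('side',d)
u0,v0=pix('side',[595,-204,20])[0].astype(int); u0=min(max(u0,100),540); print(u0,v0)
def cr(X): return ((pix('side',X)-[u0-100,v0-75]+.5)*4-.5).round()
for cx,cy in((352,200),(362,250),(366,283),(452,200),(458,240),(452,252),(440,200),(388,268),(330,312),(395,270),(510,360),(465,405),(420,310),(425,340),(380,320)):
    u,v=u0-100+cx//4,v0-75+cy//4; print((cx,cy),W[v,u].round(1))
s,T=tool(); M=T.as_matrix();g=s['finger_gap']/2
for k in(0,19): print(k,[cr(s['eef_pos']+M[:,0]*k+M[:,2]*q).tolist() for q in(-g,g)])
E
```

```text
315 207
(352, 200) [ 609.6 -169.5  121.5]
(362, 250) [ 602.4 -164.    90. ]
(366, 283) [ 601.5 -165.4   63.6]
(452, 200) [ 570.6 -230.9   93.9]
(458, 240) [ 568.2 -231.2   62. ]
(452, 252) [ 571.1 -230.9   51.4]
(440, 200) [ 580.1 -232.3   90. ]
(388, 268) [ 608.7 -210.2   39.8]
(330, 312) [ 643.5 -186.6    7.1]
(395, 270) [ 607.4 -213.3   38.1]
(510, 360) [ 516.1 -202.7   -0.8]
(465, 405) [ 521.  -147.     2.7]
(420, 310) [ 573.  -187.3   34.7]
(425, 340) [ 571.1 -188.2    7.4]
(380, 320) [ 606.3 -191.9    9.4]
0 [[[371.0, 310.0]], [[439.0, 278.0]]]
19 [[[372.0, 332.0]], [[439.0, 300.0]]]
```

```bash
python3 - <<'E'
from h import *
rep()
p,d=grab('side','side2'); W=wmap('side',d); p1=cv2.imread('pics/side1.png')
print('diff',np.abs(p.astype(int)-p1)[130:285,215:415].mean())
for cx,cy in((366,283),(362,294),(368,300),(370,310),(452,252),(448,262),(444,270),(440,280),(440,290),(440,300)):
    u,v=215+cx//4,132+cy//4; print((cx,cy),W[v,u].round(1),p[v,u])
a=p[170:220,270:345]; cv2.imwrite('pics/side2c.png',cv2.resize(a,None,fx=8,fy=8,interpolation=cv2.INTER_NEAREST))
E
```

```text
1.85 [ 594.7 -205.    28. ] [-0.39  0.63  1.42  0.    1.09  1.64] [-0.001  0.004 -1.   ] zyaw -116.32 56.1 [-0.2  0.3 -0.6] [0.05 0.01 0.01]
diff 1.7083440860215053
(366, 283) [ 603.3 -168.5   60.8] [ 88 104 112]
(362, 294) [ 634.1 -214.7    7.6] [15 14 18]
(368, 300) [ 624.1 -207.8    8.9] [23 26 25]
(370, 310) [ 619.9 -200.1    9. ] [22 24 26]
(452, 252) [ 570.6 -229.8   52.3] [100 120 130]
(448, 262) [ 598.4 -277.7    3.5] [142 182 203]
(444, 270) [ 597.6 -269.9    2.1] [166 213 217]
(440, 280) [ 596.4 -261.2   -2. ] [171 221 218]
(440, 290) [ 5.910e+02 -2.506e+02  3.000e-01] [137 176 176]
(440, 300) [ 581.9 -232.8    5.6] [22 23 22]
```

View pics/side2c.png

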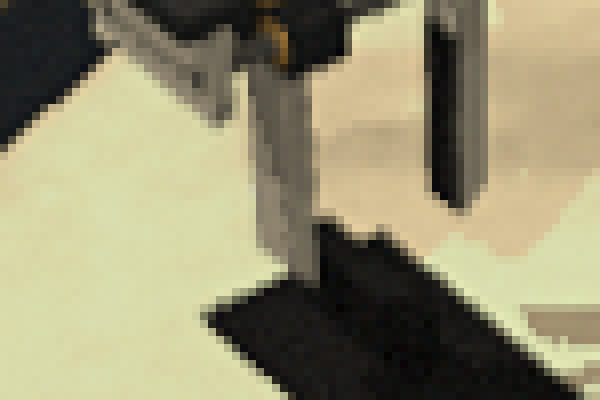

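```bash
python3 - <<'E'
from h import *
print('tips',manip.tcp_to_tips,[x for x in dir(manip) if x[0]!='_'])
d=np.load('pics/side2.npy'); W=wmap('side',d); p=cv2.imread('pics/side2.png')
# region of gripper
for n,(u0,u1,v0,v1) in {'near':(300,309,178,205),'far':(323,331,170,197)}.items():
    P=W[v0:v1,u0:u1].reshape(-1,3); P=P[P[:,2]>45]; print(n,len(P),P.min(0).round(),P.mean(0).round(1),P.max(0).round())
s,T=tool();M=T.as_matrix();P=W[130:215,270:380].reshape(-1,3)
Q=(P-s['eef_pos'])@M; Q=Q[(P[:,2]>45)&(np.abs(Q).max(1)<150)]
for a in range(-120,30,10):
    q=Q[abs(Q[:,0]-a)<5]
    if len(q)>3: print(a,len(q),q[:,1].min().round(),q[:,1].max().round(),q[:,2].min().round(),q[:,2].max().round())
E
```

```text
tips 19.0 ['Unreachable', 'camera', 'camera_params', 'read_state', 'sign_off', 'tcp_to_tips']
near 184 [  84. -177.   57.] [ 601.9 -163.7  104.3] [619. 718. 860.]
far 190 [  84. -239.   49.] [ 572.3 -226.6   96.8] [589. 718. 860.]
-120 84 -39.0 30.0 -81.0 80.0
-110 16 -15.0 4.0 -40.0 41.0
-100 48 -16.0 9.0 -42.0 42.0
-90 52 -15.0 9.0 -42.0 42.0
-80 48 -16.0 7.0 -40.0 40.0
-70 51 -16.0 8.0 -41.0 41.0
-60 45 -15.0 6.0 -40.0 40.0
-50 52 -16.0 7.0 -41.0 41.0
-40 38 -14.0 6.0 -41.0 42.0
-30 40 -15.0 6.0 -40.0 42.0
-20 5 -11.0 1.0 -28.0 33.0
```

The depth puts the fingertips at about z=50, while the reported TCP z of 28 implies 9. The gripper body also starts 40 mm higher than it should. The cover itself reads correctly, so the reported pose seems to run about 40 mm ahead along the tool. I'll descend gently, watching force and camera.

>>> {"fn": "jog_arm", "kwargs": {
  "moves": [
    [[0, 0, -8, 0, 0, 0], [0, 0, -8, 0, 0, 0], [0, 0, 0, 0, 0, 0]]
  ]
}}

```text
clock: 2.2
eef_pos: [596.3, -206.0, 14.8]
eef_rot: [2.413, 1.566, 0.383]
wrist_force: [0.1, -0.2, -0.4]
finger_gap: 56.5
```

```bash
cat >> h.py <<'E'
def fingers(W,s,T,box=(120,230,250,390),zmin=45):
    M=T.as_matrix();P=W[box[0]:box[1],box[2]:box[3]].reshape(-1,3)
    Q=(P-s['eef_pos'])@M; Q=Q[(P[:,2]>zmin)&(np.abs(Q).max(1)<150)]
    for a in range(-130,30,5):
        q=Q[abs(Q[:,0]-a)<2.5]
        if len(q)>3: print(a,len(q),q[:,1].min().round(),q[:,1].max().round(),q[:,2].min().round(),q[:,2].max().round())
E
python3 - <<'E'
from h import *
s,T=rep()
p,d=grab('side','side3'); fingers(wmap('side',d),s,T,zmin=18)
p,d=grab('top','top3'); print(pix('top',[595,-205,100]))
W=wmap('top',d); m=(abs(W[...,0]-595)<60)&(abs(W[...,1]+205)<60)&(d>0); print(m.sum(), np.percentile(W[m][:,2],[5,50,95]))
E
```

```text
2.2 [ 596.3 -206.    14.8] [-0.39  0.65  1.43  0.    1.06  1.64] [ 0.005  0.002 -1.   ] zyaw -116.34 56.5 [ 0.1 -0.2 -0.4] [-0.02 -0.03 -0.06]
-130 89 -37.0 28.0 -81.0 78.0
-125 80 -37.0 30.0 -81.0 81.0
-120 24 -33.0 31.0 -79.0 82.0
-115 6 -14.0 8.0 30.0 35.0
-110 9 -13.0 -8.0 -41.0 43.0
-105 17 -12.0 3.0 -40.0 35.0
-100 23 -14.0 5.0 -40.0 42.0
-95 26 -15.0 6.0 -41.0 40.0
-90 29 -14.0 9.0 -40.0 41.0
-85 25 -15.0 6.0 -41.0 39.0
-80 25 -14.0 5.0 -41.0 41.0
-75 23 -13.0 7.0 -40.0 40.0
-70 22 -13.0 9.0 -40.0 42.0
-65 24 -13.0 6.0 -39.0 40.0
-60 19 -13.0 6.0 -41.0 44.0
-55 25 -14.0 6.0 -40.0 40.0
-50 31 -15.0 149.0 -110.0 42.0
-45 47 -13.0 150.0 -112.0 41.0
-40 32 -15.0 150.0 -111.0 41.0
-35 32 -14.0 149.0 -111.0 38.0
-30 32 -12.0 150.0 -114.0 43.0
-25 72 -36.0 149.0 -114.0 35.0
-20 59 -36.0 149.0 -111.0 34.0
-15 35 -34.0 150.0 -113.0 4.0
-10 38 -108.0 149.0 -115.0 148.0
-5 30 -106.0 150.0 -110.0 150.0
[[379.94261902 233.0906157 ]]
1890 [  1.28257993 336.99972839 377.70684539]
```

No contact at a reported z where the tips would already be inside the plate, so the offset is real: true grasp ≈ eef + tool(-41, -3.5, 0). Continuing down with checks.

>>> {"fn": "jog_arm", "kwargs": {
  "moves": [
    [[0, 0, -10, 0, 0, 0], [0, 0, -9, 0, 0, 0], [0, 0, 0, 0, 0, 0]]
  ]
}}

```text
clock: 2.6
eef_pos: [596.9, -206.1, -4.6]
eef_rot: [2.234, 1.565, 0.204]
wrist_force: [0.3, 0.6, -1.1]
finger_gap: 56.4
```

```bash
python3 - <<'E'
from h import *
s,T=rep()
p,d=grab('side','side4')
cv2.imwrite('pics/side4c.png',cv2.resize(p[140:240,250:380],None,fx=6,fy=6,interpolation=cv2.INTER_CUBIC))
E
```

```text
2.6 [ 596.9 -206.1   -4.6] [-0.39  0.68  1.43  0.    1.02  1.64] [ 0.006  0.001 -1.   ] zyaw -116.34 56.4 [ 0.3  0.6 -1.1] [ 0.03 -0.    0.01]
```

View pics/side4c.png

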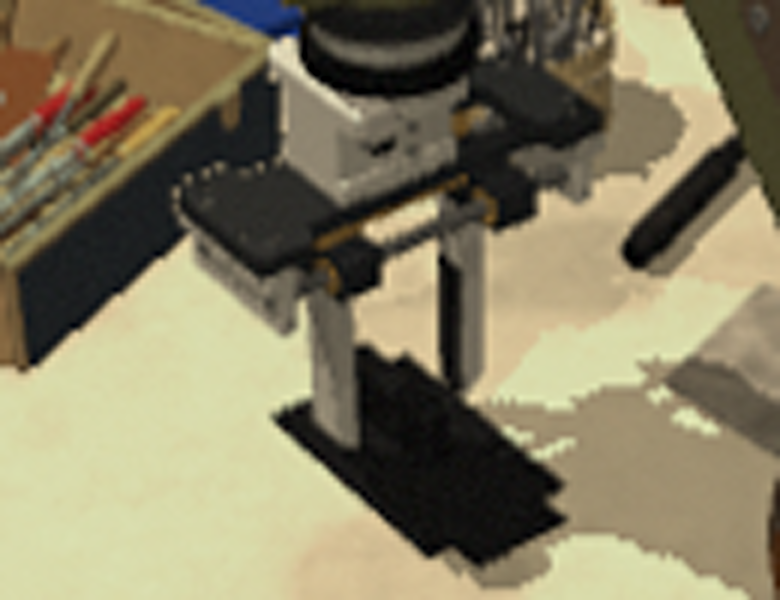

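The crop shows the fingers straddling the rib, with their tips at (340,445) and (465,390), just above the plate. Going down the last bit and closing.

>>> {"fn": "jog_arm", "kwargs": {
  "moves": [
    [[-3, 2, -5, 0, 0, 0], [0, 0, -4, 0, 0, 0], [0, 0, 0, 0, 0, 0]]
  ]
}}

```text
clock: 2.95
eef_pos: [594.1, -204.1, -13.3]
eef_rot: [2.125, 1.563, 0.094]
wrist_force: [0.4, -0.7, -0.3]
finger_gap: 56.5
```

>>> {"fn": "jog_arm", "kwargs": {
  "moves": [
    [[0, 0, 0, 0, 0, 0], [0, 0, 0, 0, 0, 0], [0, 0, 0, 0, 0, 0], [0, 0, 0, 0, 0, 0], [0, 0, 0, 0, 0, 0]]
  ],
  "gripper": -1,
  "squeeze": 45
}}

```text
clock: 3.45
eef_pos: [594.2, -204.2, -13.1]
eef_rot: [2.112, 1.563, 0.082]
wrist_force: [0.3, -0.1, 0.6]
finger_gap: 20.0
```

>>> {"fn": "jog_arm", "kwargs": {
  "moves": [
    [[0, 0, 0, 0, 0, 0], [0, 0, 0, 0, 0, 0]]
  ]
}}

```text
clock: 3.65
eef_pos: [594.3, -204.2, -12.9]
eef_rot: [2.106, 1.563, 0.075]
wrist_force: [0.5, -0.4, -0.4]
finger_gap: 14.4
```

>>> {"fn": "jog_arm", "kwargs": {
  "moves": [
    [[0, 0, 15, 0, 0, 0], [0, 0, 30, 0, 0, 0], [0, 0, 40, 0, 0, 0], [0, 0, 40, 0, 0, 0]]
  ]
}}

```text
clock: 4.05
eef_pos: [590.6, -202.8, 112.5]
eef_rot: [-2.213, 1.566, 2.039]
wrist_force: [-0.2, -0.8, -2.3]
finger_gap: 14.7
```

```bash
python3 - <<'E'
from h import *
s,T=rep()
p,d=grab('side','side5'); W=wmap('side',d)
m=(p.max(2)<60)&(d>0)&(W[...,2]>40)&(np.linalg.norm(W[...,:2]-[580,-198],axis=1 if 0 else 2)<110)
print(m.sum(), W[m].min(0),W[m].max(0))
# third-hand and surroundings near the unit, unit frame
p0=np.load('pics/top0.npy'); 
for n,dd in(('top',p0),('side',np.load('pics/side0.npy'))):
    w=wmap(n,dd); q=w-UO; q=q@R.from_euler('z',UY,degrees=True).as_matrix(); k=(dd>0)&(abs(q[...,0])<160)&(abs(q[...,1])<200)&(q[...,2]>70)&(q[...,2]<500)
    for x in range(-160,160,40):
        kk=k&(q[...,0]>=x)&(q[...,0]<x+40)
        for a,b in((-200,-52),(-52,52),(52,200)):
            z=q[kk&(q[...,1]>=a)&(q[...,1]<b)]
            if len(z)>3: print(n,x,(a,b),len(z),'y',z[:,1].min().round(),z[:,1].max().round(),'z',z[:,2].min().round(),z[:,2].max().round())
E
```

```text
4.05 [ 590.6 -202.8  112.5] [-0.39  0.53  1.37  0.    1.24  1.64] [-0.002  0.005 -1.   ] zyaw -116.34 14.7 [-0.2 -0.8 -2.3] [ 0.09 -0.04 -0.02]
2903 [ 496.61251538 -287.06535562  128.47921815] [ 653.37531871 -108.02533574  498.67212929]
top -160 (52, 200) 128 y 121.0 200.0 z 70.0 191.0
top -120 (52, 200) 218 y 109.0 200.0 z 71.0 207.0
top -80 (52, 200) 85 y 100.0 134.0 z 70.0 184.0
top -40 (52, 200) 10 y 102.0 115.0 z 152.0 183.0
top 40 (52, 200) 53 y 179.0 199.0 z 83.0 138.0
top 80 (52, 200) 200 y 143.0 200.0 z 84.0 164.0
top 120 (-200, -52) 13 y -76.0 -61.0 z 290.0 303.0
top 120 (52, 200) 174 y 100.0 172.0 z 142.0 207.0
side -160 (52, 200) 252 y 123.0 200.0 z 70.0 189.0
side -120 (52, 200) 352 y 108.0 200.0 z 77.0 209.0
side -80 (52, 200) 190 y 100.0 136.0 z 77.0 185.0
side -40 (52, 200) 36 y 102.0 119.0 z 150.0 180.0
side 40 (52, 200) 137 y 178.0 200.0 z 88.0 133.0
side 80 (52, 200) 342 y 150.0 200.0 z 92.0 161.0
side 120 (-200, -52) 32 y -75.0 -53.0 z 290.0 304.0
side 120 (-52, 52) 4 y -52.0 -34.0 z 283.0 292.0
side 120 (52, 200) 390 y 100.0 173.0 z 142.0 208.0
```

Gripped: the gap is 14.7 mm, matching the 15 mm rib, and the cover is lifted. Next I'll plan the pre-insert pose.

```bash
cat >> h.py <<'E'
G=np.array([14.3,0,-13.])
def plan(tip,tilt,ox=0,oy=0):
    """tip: desired tongue tip (underside) in unit axes"""
    s,T=tool(); M=T.as_matrix(); C=np.stack([M[:,1],-M[:,2],-M[:,0]],1)
    O=s['eef_pos']-C@G
    tc=W2U(O+C@[-78,0,0]); ed=W2U(O+C@[60,0,6]); Cu=R.from_euler('z',-UY,degrees=True).as_matrix()@C
    y,p,r=R.from_matrix(Cu).as_euler('ZYX',degrees=True)
    print('clk',round(s['clock'],2),'eef',s['eef_pos'].round(1),'F',s['wrist_force'].round(1),'Mo',s['moment'].round(2),'gap',round(s['finger_gap'],1))
    print('now tip',tc.round(1),'edge',ed.round(1),'yaw,tilt,roll',round(y,2),round(-p,2),round(r,2))
    Cd=R.from_euler('ZYX',[UY,-tilt,0],degrees=True).as_matrix()
    e=U2W(np.array(tip,float))-Cd@[-78,0,0]+Cd@G
    print('move',(e-s['eef_pos']).round(1),'turn',np.degrees(R.from_matrix(Cd@C.T).as_rotvec()).round(2),'unit dirs x',U2W([1,0,0])-UO)
E
python3 - <<'E'
from h import *
plan([-55,0,80],14)
E
```

```text
clk 4.1 eef [ 593.2 -203.8  120.3] F [1.9 0.1 5.3] Mo [-0.02 -0.12  0.03] gap 14.5
now tip [  -6.6 -281.4  132.8] edge [ 122.8 -329.1  139.6] yaw,tilt,roll -20.23 0.33 0.22
move [ -8.8 316.  -30.6] turn [ -4.05 -13.14  20.11] unit dirs x [ 0.99433794 -0.10626407  0.        ]
```

>>> {"fn": "jog_arm", "kwargs": {
  "moves": [
    [[-1, 39, 0, -0.5, -1.6, 2.5], [-1, 39, 0, -0.5, -1.6, 2.5], [-1, 39, 0, -0.5, -1.6, 2.5], [-1, 39, 0, -0.5, -1.6, 2.5], [-1, 39, 0, -0.5, -1.6, 2.5]]
  ]
}}

```text
clock: 4.6
eef_pos: [589.2, -7.5, 128.6]
eef_rot: [1.645, 1.403, -0.166]
wrist_force: [0.2, -0.7, -2.0]
finger_gap: 14.8
```

>>> {"fn": "jog_arm", "kwargs": {
  "moves": [
    [[-1, 39, 0, -0.5, -1.6, 2.5], [-1, 39, 0, -0.5, -1.6, 2.5], [-1, 39, 0, -0.5, -1.6, 2.5], [0, 0, 0, 0, 0, 0], [0, 0, 0, 0, 0, 0]]
  ]
}}

```text
clock: 5.1
eef_pos: [584.6, 118.8, 133.5]
eef_rot: [1.58, 1.307, -0.087]
wrist_force: [-0.6, -0.4, -0.7]
finger_gap: 14.8
```

```bash
python3 - <<'E'
from h import *
plan([-55,0,80],14)
E
```

```text
clk 5.1 eef [584.6 118.8 133.5] F [-0.6 -0.4 -0.7] Mo [0.02 0.18 0.  ] gap 14.8
now tip [-55.3   5.6 122. ] edge [ 76.4   7.  163.7] yaw,tilt,roll 0.59 15.11 0.14
move [ -0.2  -6.6 -43.8] turn [-0.02  1.11 -0.63] unit dirs x [ 0.99433794 -0.10626407  0.        ]
```

>>> {"fn": "jog_arm", "kwargs": {
  "moves": [
    [[0, -6, -22, 0, 0.5, -0.6], [0, 0, -20, 0, 0.5, 0], [0, 0, 0, 0, 0, 0], [0, 0, 0, 0, 0, 0]]
  ]
}}

```text
clock: 5.5
eef_pos: [585.9, 109.3, 93.3]
eef_rot: [1.575, 1.323, -0.107]
wrist_force: [0.4, 0.1, -2.0]
finger_gap: 14.6
```

```bash
python3 - <<'E'
from h import *
plan([-55,0,80],14)
s,T=tool()
M=T.as_matrix(); C=np.stack([M[:,1],-M[:,2],-M[:,0]],1); O=s['eef_pos']-C@G
p,d=grab('side','side6'); W=wmap('side',d)
c=pix('side',U2W([0,0,60]))[0].astype(int); u0,v0=c[0]-95,c[1]-75
b=cv2.resize(p[v0:v0+140,u0:u0+190],None,fx=4,fy=4,interpolation=cv2.INTER_CUBIC)
def poly(X,col): cv2.polylines(b,[((pix('side',X)-[u0,v0]+.5)*4-.5).astype(int)],True,col,1)
pl=lambda a:O+np.array(a)@C.T
poly(pl([[-60,-38,6],[60,-38,6],[60,38,6],[-60,38,6]]),(0,0,255))
poly(pl([[-78,-25,4],[-60,-25,4],[-60,25,4],[-78,25,4]]),(0,0,255))
poly(U2W([[-91,52,0],[90,52,0],[90,-52,0],[-91,-52,0]]),(255,0,0))
poly(U2W([[-80,-41,51],[-68,-41,51],[-68,41,51],[-80,41,51]]),(0,128,255))
poly(U2W([[-68,-41,44],[61.5,-41,44],[61.5,41,44],[-68,41,44]]),(0,255,0))
poly(U2W([[54.5,-20,59],[60,-20,59],[60,20,59],[54.5,20,59]]),(0,255,255))
cv2.imwrite('pics/side6c.png',b); print(u0,v0)
E
```

```text
clk 5.5 eef [585.9 109.3  93.3] F [ 0.4  0.1 -2. ] Mo [ 0.06  0.15 -0.03] gap 14.6
now tip [-53.2  -2.2  83.2] edge [ 79.1  -2.9 123. ] yaw,tilt,roll -0.28 14.22 0.06
move [-1.5  2.9 -3.6] turn [-0.04  0.22  0.27] unit dirs x [ 0.99433794 -0.10626407  0.        ]
171 206
```

View pics/side6c.png

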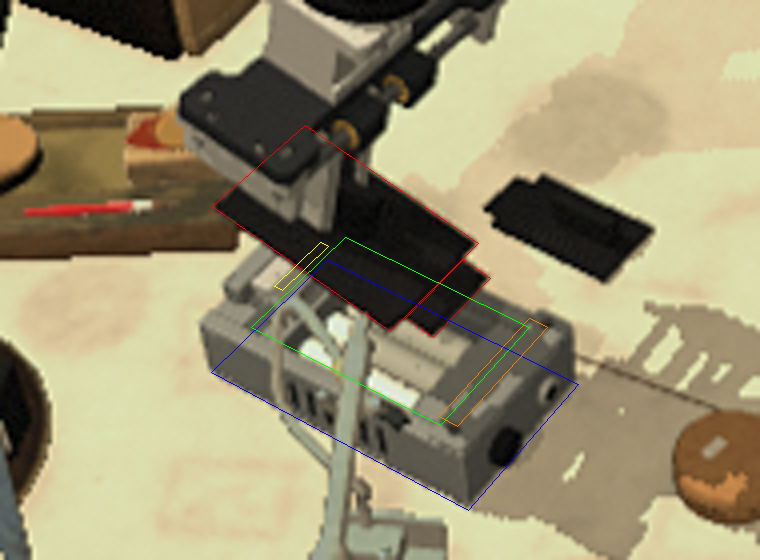

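The side overlay agrees with the held cover: the tip line runs (490,278)–(432,335). It also agrees with the unit to within about 2 mm. The base corner at (578,383) is slightly outside the visible one, so I shift the unit estimate +1.5 mm in x. Now moving to above the lip-end ledge.

```bash
sed -i 's/^UO=.*; UY/UO=np.array([548.4,116.0,0]); UY/' h.py; python3 - <<'E'
from h import *
plan([-63,0,48],15.5)
E
```

```text
clk 5.55 eef [585.8 109.4  93.3] F [-0.6 -0.4 -0.6] Mo [ 0.04  0.17 -0.  ] gap 14.6
now tip [-54.7  -2.2  83.3] edge [ 77.6  -2.8 123. ] yaw,tilt,roll -0.28 14.22 0.06
move [ -8.2   3.5 -33.2] turn [-0.2  -1.26  0.26] unit dirs x [ 0.99433794 -0.10626407  0.        ]
```

>>> {"fn": "jog_arm", "kwargs": {
  "moves": [
    [[-8, 3, -4, -0.2, -1.3, 0.3], [0, 0, -15, 0, 0, 0], [0, 0, -11, 0, 0, 0], [0, 0, 0, 0, 0, 0]]
  ]
}}

```text
clock: 5.95
eef_pos: [579.7, 111.3, 66.9]
eef_rot: [1.577, 1.293, -0.102]
wrist_force: [-0.0, -0.4, -1.3]
finger_gap: 14.7
```

```bash
python3 - <<'E'
from h import *
plan([-63,0,40],15.5)
E
```

```text
clk 5.95 eef [579.7 111.3  66.9] F [-0.  -0.4 -1.3] Mo [0.06 0.17 0.01] gap 14.7
now tip [-60.7  -1.2  54.1] edge [70.4 -1.5 97.7] yaw,tilt,roll -0.11 15.92 0.09
move [ -2.1   1.6 -14.8] turn [-0.04  0.43  0.09] unit dirs x [ 0.99433794 -0.10626407  0.        ]
```

>>> {"fn": "jog_arm", "kwargs": {
  "moves": [
    [[-2, 1.5, -7, 0, 0.4, 0], [0, 0, -5, 0, 0, 0], [0, 0, -2, 0, 0, 0], [0, 0, 0, 0, 0, 0]]
  ]
}}

```text
clock: 6.35
eef_pos: [578.6, 112.8, 53.5]
eef_rot: [1.575, 1.299, -0.104]
wrist_force: [-0.5, -0.2, -1.8]
finger_gap: 14.6
```

```bash
python3 - <<'E'
from h import *
plan([-63,0,36],15.5)
E
```

```text
clk 6.35 eef [578.6 112.8  53.5] F [-0.5 -0.2 -1.8] Mo [0.05 0.2  0.01] gap 14.6
now tip [-62.    0.2  41.2] edge [69.3 -0.1 84.1] yaw,tilt,roll -0.13 15.59 0.07
move [-1.   0.1 -5.4] turn [-0.06  0.1   0.11] unit dirs x [ 0.99433794 -0.10626407  0.        ]
```

Now feeling for the ledge in small steps.

>>> {"fn": "jog_arm", "kwargs": {
  "moves": [
    [[0, 0, -2, 0, 0, 0], [0, 0, -1, 0, 0, 0], [0, 0, 0, 0, 0, 0]]
  ]
}}

```text
clock: 6.65
eef_pos: [578.9, 112.8, 50.6]
eef_rot: [1.576, 1.298, -0.103]
wrist_force: [0.2, 0.5, -1.9]
finger_gap: 14.7
```

>>> {"fn": "jog_arm", "kwargs": {
  "moves": [
    [[0, 0, -1, 0, 0, 0], [0, 0, 0, 0, 0, 0]]
  ]
}}

```text
clock: 6.85
eef_pos: [579.0, 112.8, 49.7]
eef_rot: [1.576, 1.298, -0.103]
wrist_force: [0.9, -0.3, -2.1]
finger_gap: 14.5
```

>>> {"fn": "jog_arm", "kwargs": {
  "moves": [
    [[0, 0, -1, 0, 0, 0], [0, 0, 0, 0, 0, 0]]
  ]
}}

```text
clock: 7.05
eef_pos: [579.0, 112.8, 48.7]
eef_rot: [1.576, 1.298, -0.103]
wrist_force: [-0.7, -0.2, -1.6]
finger_gap: 14.7
```

>>> {"fn": "jog_arm", "kwargs": {
  "moves": [
    [[0, 0, -1, 0, 0, 0], [0, 0, 0, 0, 0, 0]]
  ]
}}

```text
clock: 7.25
eef_pos: [579.1, 112.8, 47.7]
eef_rot: [1.576, 1.298, -0.103]
wrist_force: [0.0, -0.3, -0.7]
finger_gap: 14.9
```

>>> {"fn": "jog_arm", "kwargs": {
  "moves": [
    [[0, 0, -1, 0, 0, 0], [0, 0, 0, 0, 0, 0]]
  ]
}}

```text
clock: 7.45
eef_pos: [579.3, 112.9, 47.0]
eef_rot: [1.577, 1.297, -0.103]
wrist_force: [-1.4, -0.0, 1.5]
finger_gap: 14.9
```

```bash
python3 - <<'E'
from h import *
plan([-63,0,36],15.5)
E
```

```text
clk 7.45 eef [579.3 112.9  47. ] F [-1.4 -0.   1.5] Mo [ 0.04  0.48 -0.01] gap 14.9
now tip [-61.3   0.4  34.5] edge [69.9  0.1 77.6] yaw,tilt,roll -0.14 15.69 0.1
move [-1.6 -0.   1.2] turn [-0.07  0.19  0.11] unit dirs x [ 0.99433794 -0.10626407  0.        ]
```

Ledge contact felt (the force changed by about +3 N) at estimated z 34.7, so I'll correct z by 1.3. Lifting 1 mm and sliding under the lip.

>>> {"fn": "jog_arm", "kwargs": {
  "moves": [
    [[-2, 0.2, 1.2, 0, 0, 0], [-4, 0.4, 0, 0, 0, 0], [-3, 0.3, 0, 0, 0, 0], [0, 0, 0, 0, 0, 0]]
  ]
}}

```text
clock: 7.85
eef_pos: [569.1, 113.9, 48.0]
eef_rot: [1.577, 1.298, -0.103]
wrist_force: [0.7, 0.4, -1.6]
finger_gap: 14.3
```

```bash
sed -i 's/^G=.*/G=np.array([14.3,0,-14.3])/' h.py; python3 - <<'E'
from h import *
plan([-79,0,36.5],15)
E
```

```text
clk 7.85 eef [569.1 113.9  48. ] F [ 0.7  0.4 -1.6] Mo [ 0.04  0.22 -0.01] gap 14.3
now tip [-71.9   0.3  36.9] edge [59.4 -0.  79.9] yaw,tilt,roll -0.14 15.65 0.09
move [-7.   0.7 -1.4] turn [-0.02  0.66  0.11] unit dirs x [ 0.99433794 -0.10626407  0.        ]
```

>>> {"fn": "jog_arm", "kwargs": {
  "moves": [
    [[-3, 0.3, 0, 0, 0, 0], [0, 0, 0, 0, 0, 0]]
  ]
}}

```text
clock: 8.05
eef_pos: [565.8, 114.2, 48.0]
eef_rot: [1.576, 1.298, -0.103]
wrist_force: [-0.0, -0.6, -1.0]
finger_gap: 14.5
```

>>> {"fn": "jog_arm", "kwargs": {
  "moves": [
    [[-2, 0.2, 0, 0, 0, 0], [0, 0, 0, 0, 0, 0]]
  ]
}}

```text
clock: 8.25
eef_pos: [563.6, 114.4, 48.0]
eef_rot: [1.576, 1.298, -0.103]
wrist_force: [-0.9, 0.0, -1.3]
finger_gap: 14.8
```

>>> {"fn": "jog_arm", "kwargs": {
  "moves": [
    [[-1.5, 0.2, 0, 0, 0, 0], [0, 0, 0, 0, 0, 0]]
  ]
}}

```text
clock: 8.45
eef_pos: [562.0, 114.6, 47.9]
eef_rot: [1.576, 1.298, -0.103]
wrist_force: [0.2, -0.4, -1.5]
finger_gap: 14.7
```

```bash
python3 - <<'E'
from h import *
plan([-79,0,36.5],15)
E
```

```text
clk 8.45 eef [562.  114.6  47.9] F [ 0.2 -0.4 -1.5] Mo [0.05 0.16 0.01] gap 14.7
now tip [-79.1   0.3  36.8] edge [52.2 -0.  79.8] yaw,tilt,roll -0.13 15.65 0.09
move [ 0.2 -0.1 -1.4] turn [-0.02  0.65  0.11] unit dirs x [ 0.99433794 -0.10626407  0.        ]
```

>>> {"fn": "jog_arm", "kwargs": {
  "moves": [
    [[-1, 0.1, 0, 0, 0, 0], [0, 0, 0, 0, 0, 0]]
  ]
}}

```text
clock: 8.65
eef_pos: [561.0, 114.7, 48.0]
eef_rot: [1.576, 1.298, -0.103]
wrist_force: [-0.3, -1.1, -1.5]
finger_gap: 14.8
```

>>> {"fn": "jog_arm", "kwargs": {
  "moves": [
    [[-1, 0.1, 0, 0, 0, 0], [0, 0, 0, 0, 0, 0]]
  ]
}}

```text
clock: 8.85
eef_pos: [560.0, 114.8, 48.0]
eef_rot: [1.577, 1.297, -0.103]
wrist_force: [1.2, -0.3, -2.1]
finger_gap: 14.9
```

```bash
python3 - <<'E'
from h import *
plan([-79,0,36.5],15)
E
```

```text
clk 8.85 eef [560.  114.8  48. ] F [ 1.2 -0.3 -2.1] Mo [-0.07  0.16 -0.03] gap 14.9
now tip [-81.    0.3  36.9] edge [50.2 -0.  79.9] yaw,tilt,roll -0.13 15.67 0.09
move [ 2.2 -0.3 -1.5] turn [-0.02  0.67  0.11] unit dirs x [ 0.99433794 -0.10626407  0.        ]
```

>>> {"fn": "jog_arm", "kwargs": {
  "moves": [
    [[-1, 0.1, 0, 0, 0, 0], [0, 0, 0, 0, 0, 0]]
  ]
}}

```text
clock: 9.05
eef_pos: [559.8, 115.0, 48.5]
eef_rot: [1.578, 1.295, -0.101]
wrist_force: [1.4, 0.0, -2.5]
finger_gap: 14.5
```

>>> {"fn": "jog_arm", "kwargs": {
  "moves": [
    [[-1, 0.1, 0, 0, 0, 0], [0, 0, 0, 0, 0, 0]]
  ]
}}

```text
clock: 9.25
eef_pos: [559.7, 115.1, 49.1]
eef_rot: [1.58, 1.293, -0.099]
wrist_force: [2.3, 0.1, -3.1]
finger_gap: 14.5
```

Wall contact (x stopped, +2 N) at estimated tip x of -81, so I'll move the unit estimate back by 1 mm. Backing off slightly and starting to lower.

```bash
sed -i 's/^UO=.*; UY/UO=np.array([547.4,116.1,0]); UY/' h.py; python3 - <<'E'
from h import *
for t in (14.5,12,9.5): plan([-78.7,0,36.4],t)
E
```

```text
clk 9.25 eef [559.7 115.1  49.1] F [ 2.3  0.1 -3.1] Mo [-0.12 -0.41  0.05] gap 14.5
now tip [-80.4   0.5  37.5] edge [50.7  0.2 81.1] yaw,tilt,roll -0.13 15.93 0.15
move [ 1.9 -0.5 -3.4] turn [0.01 1.43 0.09] unit dirs x [ 0.99433794 -0.10626407  0.        ]
clk 9.25 eef [559.7 115.1  49.1] F [ 2.3  0.1 -3.1] Mo [-0.12 -0.41  0.05] gap 14.5
now tip [-80.4   0.5  37.5] edge [50.7  0.2 81.1] yaw,tilt,roll -0.13 15.93 0.15
move [ 2.2 -0.5 -7.4] turn [0.28 3.92 0.09] unit dirs x [ 0.99433794 -0.10626407  0.        ]
clk 9.25 eef [559.7 115.1  49.1] F [ 2.3  0.1 -3.1] Mo [-0.12 -0.41  0.05] gap 14.5
now tip [-80.4   0.5  37.5] edge [50.7  0.2 81.1] yaw,tilt,roll -0.13 15.93 0.15
move [  2.3  -0.5 -11.5] turn [0.55 6.41 0.09] unit dirs x [ 0.99433794 -0.10626407  0.        ]
```

>>> {"fn": "jog_arm", "kwargs": {
  "moves": [
    [[1.9, -0.5, -3.2, 0, 1.4, 0.1], [0.3, 0, -2, 0.1, 1.25, 0], [0, 0, -2, 0.1, 1.25, 0], [0, 0, 0, 0, 0, 0]]
  ]
}}

```text
clock: 9.65
eef_pos: [561.0, 114.6, 40.6]
eef_rot: [1.561, 1.37, -0.116]
wrist_force: [-0.4, -0.2, -0.9]
finger_gap: 14.7
```

```bash
python3 - <<'E'
from h import *
plan([-78.7,0,36.2],9.5)
E
```

```text
clk 9.65 eef [561.  114.6  40.6] F [-0.4 -0.2 -0.9] Mo [ 0.06  0.18 -0.04] gap 14.7
now tip [-79.6  -0.1  36.2] edge [54.4 -0.  69.6] yaw,tilt,roll 0.04 11.49 -0.11
move [ 1.  -0.  -3.3] turn [ 0.32  1.97 -0.02] unit dirs x [ 0.99433794 -0.10626407  0.        ]
```

Free and tracking the model. On toward the catch.

>>> {"fn": "jog_arm", "kwargs": {
  "moves": [
    [[1, 0, -3.3, 0.2, 2, 0], [0, 0, 0, 0, 0, 0]]
  ]
}}

```text
clock: 9.85
eef_pos: [561.9, 114.5, 37.0]
eef_rot: [1.557, 1.407, -0.12]
wrist_force: [1.7, -0.4, 2.4]
finger_gap: 14.6
```

```bash
python3 - <<'E'
from h import *
plan([-78.7,0,36.2],7.5)
E
```

```text
clk 9.85 eef [561.9 114.5  37. ] F [ 1.7 -0.4  2.4] Mo [ 0.03 -0.17 -0.01] gap 14.6
now tip [-78.8  -0.   36.1] edge [56.4  0.1 64.4] yaw,tilt,roll 0.03 9.37 -0.13
move [ 0.1 -0.  -2.9] turn [ 0.33  1.84 -0.01] unit dirs x [ 0.99433794 -0.10626407  0.        ]
```

>>> {"fn": "jog_arm", "kwargs": {
  "moves": [
    [[0, 0, -2.9, 0.2, 1.9, 0], [0, 0, 0, 0, 0, 0]]
  ]
}}

```text
clock: 10.05
eef_pos: [561.6, 114.6, 34.0]
eef_rot: [1.552, 1.441, -0.125]
wrist_force: [-1.5, 0.7, 1.1]
finger_gap: 14.7
```

```bash
python3 - <<'E'
from h import *
plan([-78.7,0,36.2],5.5)
E
```

```text
clk 10.05 eef [561.6 114.6  34. ] F [-1.5  0.7  1.1] Mo [0.04 0.49 0.04] gap 14.7
now tip [-79.1   0.   36.2] edge [56.9  0.1 60.1] yaw,tilt,roll 0.02 7.46 -0.14
move [ 0.3 -0.1 -3.2] turn [ 0.35  1.93 -0.01] unit dirs x [ 0.99433794 -0.10626407  0.        ]
```

>>> {"fn": "jog_arm", "kwargs": {
  "moves": [
    [[0.2, 0, -3.2, 0.3, 2, 0], [0, 0, 0, 0, 0, 0]]
  ]
}}

```text
clock: 10.25
eef_pos: [561.0, 114.7, 30.9]
eef_rot: [1.557, 1.475, -0.12]
wrist_force: [-2.6, 0.1, 1.7]
finger_gap: 14.7
```

```bash
python3 - <<'E'
from h import *
plan([-78.7,0,36.2],3.5)
E
```

```text
clk 10.25 eef [561.  114.7  30.9] F [-2.6  0.1  1.7] Mo [0.13 0.73 0.07] gap 14.7
now tip [-79.6   0.1  36.3] edge [57.2  0.1 55.4] yaw,tilt,roll 0.02 5.46 -0.08
move [ 0.6 -0.1 -3.3] turn [ 0.28  1.94 -0.02] unit dirs x [ 0.99433794 -0.10626407  0.        ]
```

>>> {"fn": "jog_arm", "kwargs": {
  "moves": [
    [[0.5, 0, -3.4, 0.3, 2, 0], [0, 0, 0, 0, 0, 0]]
  ]
}}

```text
clock: 10.45
eef_pos: [561.8, 114.9, 29.4]
eef_rot: [1.572, 1.507, -0.104]
wrist_force: [-4.1, 1.1, -3.6]
finger_gap: 14.5
```

```bash
python3 - <<'E'
from h import *
plan([-78.7,0,36.2],1.5)
E
```

```text
clk 10.45 eef [561.8 114.9  29.4] F [-4.1  1.1 -3.6] Mo [0.16 1.06 0.08] gap 14.5
now tip [-78.6   0.3  37.7] edge [58.7  0.3 52.5] yaw,tilt,roll 0.03 3.67 0.01
move [-0.5 -0.3 -5. ] turn [ 0.22  2.16 -0.03] unit dirs x [ 0.99433794 -0.10626407  0.        ]
```

>>> {"fn": "jog_arm", "kwargs": {
  "moves": [
    [[0, 0, -2, 0, 0.3, 0], [0, 0, 0, 0, 0, 0]]
  ]
}}

```text
clock: 10.65
eef_pos: [561.7, 114.9, 28.0]
eef_rot: [1.559, 1.508, -0.117]
wrist_force: [-1.3, -0.7, 2.1]
finger_gap: 14.7
```

```bash
python3 - <<'E'
from h import *
plan([-78.7,0,36.2],1.5)
p,d=grab('side','side7'); c=pix('side',U2W([0,0,60]))[0].astype(int); u0,v0=c[0]-95,c[1]-65
cv2.imwrite('pics/side7c.png',cv2.resize(p[v0:v0+140,u0:u0+190],None,fx=4,fy=4,interpolation=cv2.INTER_CUBIC))
E
```

```text
clk 10.65 eef [561.7 114.9  28. ] F [-1.3 -0.7  2.1] Mo [0.06 0.69 0.09] gap 14.7
now tip [-78.7   0.3  36.5] edge [58.7  0.4 51.1] yaw,tilt,roll 0.03 3.57 -0.04
move [-0.4 -0.3 -3.7] turn [ 0.26  2.06 -0.03] unit dirs x [ 0.99433794 -0.10626407  0.        ]
```

View pics/side7c.png

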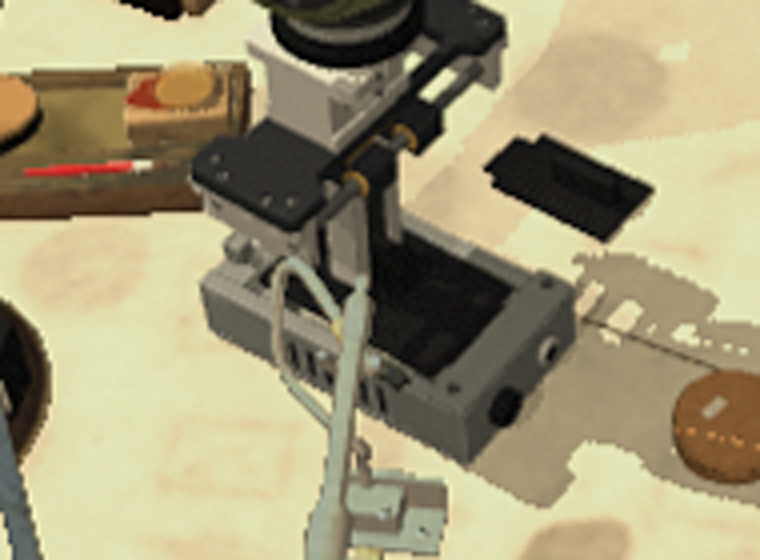

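The crop shows the tongue end under the lip at (480,340), the plate within the bay walls, and the catch end still slightly high. Continuing with the press.

>>> {"fn": "jog_arm", "kwargs": {
  "moves": [
    [[0, 0, -2.5, 0.1, 1.2, 0], [0, 0, 0, 0, 0, 0]]
  ]
}}

```text
clock: 10.9
eef_pos: [561.4, 115.1, 26.0]
eef_rot: [1.536, 1.529, -0.14]
wrist_force: [-0.9, -0.6, 3.4]
finger_gap: 14.9
```

>>> {"fn": "jog_arm", "kwargs": {
  "moves": [
    [[0, 0, -2, 0.1, 1, 0], [0, 0, 0, 0, 0, 0]]
  ]
}}

```text
clock: 11.1
eef_pos: [561.2, 115.1, 24.2]
eef_rot: [1.498, 1.547, -0.178]
wrist_force: [-0.5, 0.1, 4.0]
finger_gap: 14.8
```

```bash
python3 - <<'E'
from h import *
plan([-78.7,0,36],0)
E
```

```text
clk 11.1 eef [561.2 115.1  24.2] F [-0.5  0.1  4. ] Mo [0.08 0.79 0.05] gap 14.8
now tip [-78.8   0.4  36.4] edge [59.   0.5 45.6] yaw,tilt,roll 0.06 1.34 -0.1
move [-0.3 -0.4 -2.5] turn [ 0.24  1.32 -0.05] unit dirs x [ 0.99433794 -0.10626407  0.        ]
```

>>> {"fn": "jog_arm", "kwargs": {
  "moves": [
    [[0, 0, -1.5, 0.1, 0.8, 0], [0, 0, 0, 0, 0, 0]]
  ]
}}

```text
clock: 11.3
eef_pos: [561.1, 115.1, 22.9]
eef_rot: [1.405, 1.561, -0.271]
wrist_force: [-1.6, 0.0, 4.3]
finger_gap: 14.7
```

>>> {"fn": "jog_arm", "kwargs": {
  "moves": [
    [[0, 0, -1.5, 0.1, 0.6, 0], [0, 0, 0, 0, 0, 0]]
  ]
}}

```text
clock: 11.5
eef_pos: [561.1, 115.2, 23.0]
eef_rot: [-0.722, 1.57, -2.398]
wrist_force: [0.7, -0.0, -1.5]
finger_gap: 14.6
```

```bash
python3 - <<'E'
from h import *
plan([-78.7,0,36],0)
E
```

```text
clk 11.5 eef [561.1 115.2  23. ] F [ 0.7 -0.  -1.5] Mo [ 0.06 -0.03 -0.05] gap 14.6
now tip [-78.5   0.5  37.3] edge [59.5  0.6 43.2] yaw,tilt,roll 0.06 -0.04 -0.05
move [-0.2 -0.5 -1.3] turn [ 0.04 -0.05 -0.06] unit dirs x [ 0.99433794 -0.10626407  0.        ]
```

The force and moment fell to zero with the cover flat, which looks like the click. A gentle press, then a small lift, will confirm it's held.

>>> {"fn": "jog_arm", "kwargs": {
  "moves": [
    [[0, 0, -0.8, 0, 0, 0], [0, 0, 0, 0, 0, 0]]
  ]
}}

```text
clock: 11.7
eef_pos: [561.4, 115.2, 22.7]
eef_rot: [0.88, 1.569, -0.796]
wrist_force: [-1.8, 1.1, 0.8]
finger_gap: 14.6
```

>>> {"fn": "jog_arm", "kwargs": {
  "moves": [
    [[0, 0, 1.5, 0, -0.3, 0], [0, 0, 0, 0, 0, 0]]
  ]
}}

```text
clock: 11.9
eef_pos: [561.4, 115.1, 23.6]
eef_rot: [1.511, 1.564, -0.166]
wrist_force: [0.6, -0.1, -1.6]
finger_gap: 14.4
```

>>> {"fn": "jog_arm", "kwargs": {
  "moves": [
    [[0, 0, 1, 0, -0.3, 0], [0, 0, 0, 0, 0, 0]]
  ]
}}

```text
clock: 12.1
eef_pos: [561.0, 115.0, 23.6]
eef_rot: [1.559, 1.559, -0.117]
wrist_force: [0.5, -0.5, -1.8]
finger_gap: 15.2
```

```bash
python3 - <<'E'
from h import *
plan([-78.7,0,36],0)
p,d=grab('side','side8'); c=pix('side',U2W([40,0,55]))[0].astype(int); u0,v0=c[0]-60,c[1]-45
cv2.imwrite('pics/side8c.png',cv2.resize(p[v0:v0+90,u0:u0+120],None,fx=6,fy=6,interpolation=cv2.INTER_CUBIC))
E
```

```text
clk 12.1 eef [561.  115.   23.6] F [ 0.5 -0.5 -1.8] Mo [ 0.05 -0.06 -0.06] gap 15.2
now tip [-78.8   0.2  36.8] edge [59.1  0.4 44.4] yaw,tilt,roll 0.06 0.68 -0.01
move [-0.1 -0.3 -1.9] turn [ 0.08  0.67 -0.06] unit dirs x [ 0.99433794 -0.10626407  0.        ]
```

>>> {"fn": "jog_arm", "kwargs": {
  "moves": [
    [[0, 0, 2, 0, 0, 0], [0, 0, 0, 0, 0, 0]]
  ]
}}

```text
clock: 12.35
eef_pos: [560.4, 114.8, 24.4]
eef_rot: [1.506, 1.561, -0.17]
wrist_force: [-0.0, 0.5, -2.7]
finger_gap: 14.6
```

>>> {"fn": "jog_arm", "kwargs": {
  "moves": [
    [[0, 0, -1, 0, 0.5, 0], [0, 0, 0, 0, 0, 0]]
  ]
}}

```text
clock: 12.55
eef_pos: [560.6, 114.9, 23.8]
eef_rot: [0.491, 1.569, -1.185]
wrist_force: [0.3, -0.6, -1.9]
finger_gap: 14.7
```

View pics/side8c.png

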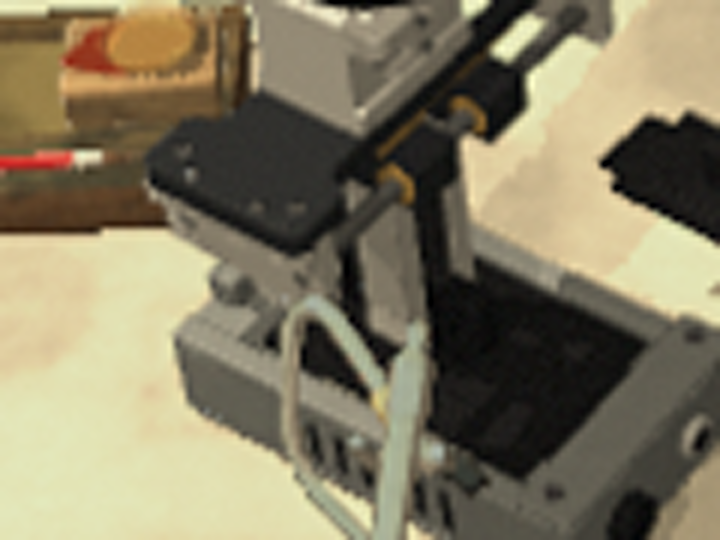

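The cover is flat in the bay, but the gripper hides the catch. One modest final press to be sure it's home, then release and look.

>>> {"fn": "jog_arm", "kwargs": {
  "moves": [
    [[0, 0, -2.5, 0, 0, 0], [0, 0, -1, 0, 0, 0]]
  ]
}}

```text
clock: 12.75
eef_pos: [561.2, 115.0, 22.7]
eef_rot: [1.081, 1.568, -0.595]
wrist_force: [-5.9, -0.8, 7.4]
finger_gap: 14.6
```

>>> {"fn": "jog_arm", "kwargs": {
  "moves": [
    [[0, 0, 0.5, 0, 0, 0], [0, 0, 0, 0, 0, 0]]
  ]
}}

```text
clock: 12.95
eef_pos: [561.6, 115.0, 24.0]
eef_rot: [1.329, 1.567, -0.347]
wrist_force: [0.5, 0.5, -1.5]
finger_gap: 14.9
```

```bash
python3 - <<'E'
from h import *
plan([-78.7,0,36],0)
E
```

```text
clk 12.95 eef [561.6 115.   24. ] F [ 0.5  0.5 -1.5] Mo [ 0.04 -0.05 -0.  ] gap 14.9
now tip [-78.1   0.3  37.9] edge [59.9  0.5 44.5] yaw,tilt,roll 0.07 0.21 -0.05
move [-0.7 -0.4 -2.3] turn [ 0.07  0.21 -0.07] unit dirs x [ 0.99433794 -0.10626407  0.        ]
```

It bottoms out hard at z 22.7 with 9 N, so the cover is on its ledges. Releasing.

>>> {"fn": "jog_arm", "kwargs": {
  "moves": [
    [[0, 0, 0, 0, 0, 0], [0, 0, 0, 0, 0, 0], [0, 0, 0, 0, 0, 0], [0, 0, 0, 0, 0, 0]]
  ],
  "gripper": -0.3
}}

```text
clock: 13.35
eef_pos: [562.0, 115.1, 24.2]
eef_rot: [1.41, 1.566, -0.266]
wrist_force: [-0.1, -0.1, -0.4]
finger_gap: 33.0
```

>>> {"fn": "jog_arm", "kwargs": {
  "moves": [
    [[0, 0, 10, 0, 0, 0], [0, 0, 30, 0, 0, 0], [0, 0, 45, 0, 0, 0], [0, 0, 45, 0, 0, 0], [0, -30, 25, 0, 0, 0]]
  ]
}}

```text
clock: 13.85
eef_pos: [558.8, 86.2, 183.4]
eef_rot: [-0.784, 1.568, -2.457]
wrist_force: [0.3, -0.2, 0.2]
finger_gap: 33.2
```

>>> {"fn": "jog_arm", "kwargs": {
  "moves": [
    [[0, -48, 0, 0, 0, 0], [0, -48, 0, 0, 0, 0], [0, -48, 0, 0, 0, 0], [0, -48, 0, 0, 0, 0], [0, 0, 0, 0, 0, 0]]
  ]
}}

```text
clock: 14.35
eef_pos: [559.2, -114.3, 193.6]
eef_rot: [1.351, 1.56, -0.321]
wrist_force: [-0.2, 0.8, 0.1]
finger_gap: 32.8
```

```bash
python3 - <<'E'
from h import *
rep()
p,d=grab('side','side9'); W=wmap('side',d); c=pix('side',U2W([0,0,45]))[0].astype(int); u0,v0=c[0]-66,c[1]-50
cv2.imwrite('pics/side9c.png',cv2.resize(p[v0:v0+100,u0:u0+133],None,fx=6,fy=6,interpolation=cv2.INTER_CUBIC))
for n in('side','top'):
    if n=='top': p,d=grab('top','top9'); W=wmap('top',d)
    for x in(-50,-35,-25,50,53,56,58,60,63,66):
        z=[]
        for y in range(-32,33,2):
            if abs(y)<12 and x<50: continue
            u,v=pix(n,U2W([x,y,42]))[0].round().astype(int); z.append((y,W[v,u,2]))
        z=np.array(z); i=abs(z[:,0])<17; print(n,x,'inner',np.median(z[i,1]).round(1),'outer',np.median(z[~i,1]).round(1))
E
```

```text
14.35 [ 559.2 -114.3  193.6] [-0.27  0.33  1.46 -0.    1.34  1.41] [ 0.011 -0.004 -1.   ] zyaw -95.79 32.8 [-0.2  0.8  0.1] [0.04 0.02 0.03]
side -50 inner 42.8 outer 43.0
side -35 inner 43.7 outer 44.1
side -25 inner 43.5 outer 43.7
side 50 inner 64.5 outer 71.0
side 53 inner 69.1 outer 74.6
side 56 inner 65.7 outer 74.7
side 58 inner 65.5 outer 74.2
side 60 inner 52.9 outer 58.7
side 63 inner 52.5 outer 44.6
side 66 inner 54.6 outer 44.6
top -50 inner 40.3 outer 40.6
top -35 inner 43.1 outer 41.9
top -25 inner 39.7 outer 40.1
top 50 inner 47.6 outer 39.2
top 53 inner 44.9 outer 47.1
top 56 inner 46.8 outer 43.5
top 58 inner 51.3 outer 44.8
top 60 inner 54.4 outer 39.5
top 63 inner 56.6 outer 41.5
top 66 inner 57.4 outer 42.8
```

View pics/side9c.png

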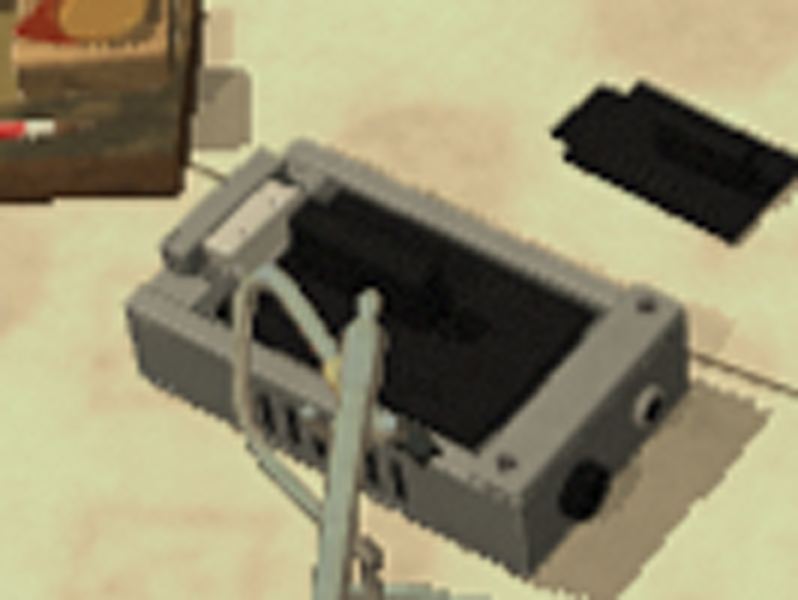

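The crop shows the cover flat in the bay, with its tongue under the lip at (540,390) and the catch end at (255,220) against the plate. Last picture: before and after crops of the catch from both cameras.

```bash
python3 - <<'E'
from h import *
rows=[]
for n in('top','side'):
    c=pix(n,U2W([58,0,55]))[0].astype(int); r=[]
    for k in('0','9'):
        p=cv2.imread(f'pics/{n}{k}.png'); r.append(cv2.resize(p[c[1]-18:c[1]+18,c[0]-24:c[0]+24],None,fx=8,fy=8,interpolation=cv2.INTER_CUBIC))
    rows.append(np.hstack(r))
cv2.imwrite('pics/cmp.png',np.vstack(rows))
E
```

```text
(no output)
```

View pics/cmp.png

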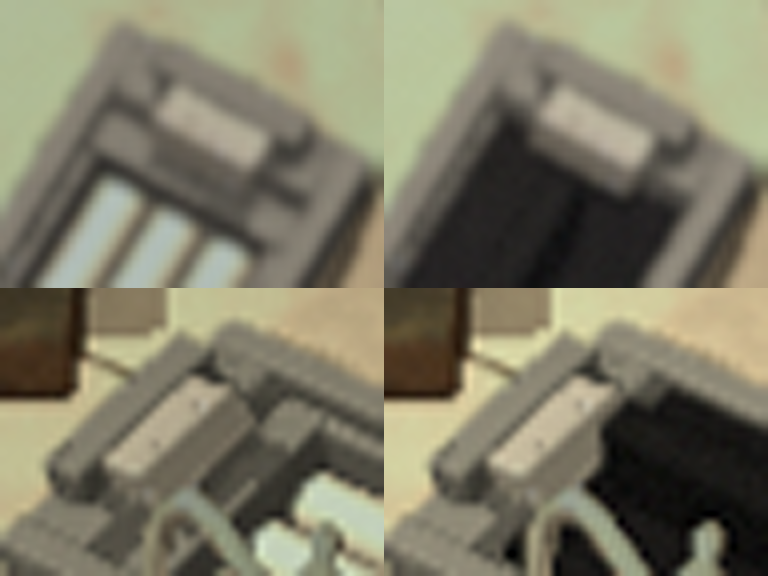

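In both cameras the catch sits exactly where it was at rest. Its nose is visible in front of the cover's edge, and the plate runs past it on both sides, so it has snapped over. Handing in.

```bash
python3 -c "
from cell import manip
print(manip.read_state()['clock'],manip.sign_off())"
```

```text
the job is handed in; nothing more can be done
14.45 None
```

The larger cover is seated in the unit's bay with the catch sprung over its edge. I let go, backed the arm clear and handed the job in at 14.45 s.

**What I did:** I gripped the cover by its rib and tilted it about 15.5°. I slid the tongue under the lip until it touched the end wall, lowered the cover, and pressed until the resistance dropped. The wrist force stayed under about 10 N in the readings.

**Last checks:**
- **Cover:** the plate is flat on its ledges. Its top measured about 40–44 mm, against 42 mm expected.
- **Catch:** before-and-after crops from both cameras show it back at its rest position, with its nose over the cover's edge.
- **Other things on the bench:** I did not re-measure the bystanders, but the arm met nothing unexpected on its way.

**Disagreements:**
- **Reported pose:** the tool position the robot reported was about 41 mm further along the fingers than the cameras and the lack of contact showed. I corrected for this throughout.
- **Catch click:** the resistance peaked at only about 6 N, the low end of what was expected. I then tried small lifts to see if the cover was held, but they were inconclusive. I pressed once more to about 9 N, and the cover was already bottomed out.
- **Depth near the catch:** side-camera depth readings there were unusable, because an arm of the stand beside the unit hides part of it.

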